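# Slide the X-ray test plate under the low bridge of the test stand

## Robot

A 7-joint arm with a two-finger parallel gripper is mounted at the origin on the work surface. World frame = base frame: x ahead of the robot, y to its left, z up, the work surface at z = 0. Lengths are in m, angles in rad, forces in N, time in s.
With the tool pointing down it reaches from about 0.425 to 0.975 m from the base axis. Payload 16.7 kg.
Tool frame: the origin (TCP) lies midway between the tips of the shut fingers; the grasp point (between the pads) lies 19 mm behind it (robot.pinch_z is the distance from the TCP to the grasp point, in m); z points along the fingers, y is the line along which they close (so a half turn about z gives the same grasp; the last joint's range is limited). The gripper opens to 85 mm and grips with 20 to 120 N. Pads are 22 mm wide; open, the fingers measure 114 mm over their backs; the gripper's body (76 mm by 85 mm) begins 54 mm behind the grasp point. The pads swing forward as they close: fully open they stand 13 mm farther back than shut.
Start: joints at [-1.47, 0.426, 0.074, 1.606, -0.034, 1.111, -0.067], TCP at [0.168, 0.654, 0.197] pointing down, gripper open.
Joint ranges: [-2.85, 2.85], [-0.5, 2.14], [-1.23, 1.37], [0.21, 2.46], [-1.02, 4.16], [0.16, 2.05], [-2.73, 2.73]. Speed limits (rad/s): [1.89, 1.89, 2.39, 2.39, 3.01, 3.01, 3.01].

## Interface

Orientations are given as a rotation vector (axis times angle).
In Python, from station import robot, hand, solver, viewer, search_frame, spot_point gives the robot as it stands. Calls block until the motion is done:
- robot.move_ptp(position, orientation): joint-space move of the TCP to a pose.
- robot.move_linear(position, v=0.15, frame=None, threshold=None): straight line of the TCP; frame=None keeps the orientation; v is the mean speed in m/s. With threshold (N) it stops when the force on the tool has changed by that much, and returns True; else False.
- robot.move_j(angles): joint-space move.
- hand.set_gripper(opening, newtons=None): opening from 0.0 (shut) to 1.0 (fully open); newtons is the grip in N (None keeps the last); returns when the fingers have stopped.
- robot.pause(seconds).
- solver.ik(position, orientation): joint angles nearest the present ones, or None.
- robot.read_state(): the state.
- viewer.camera(name): name is "scene" or "side" or "wrist"; returns the picture (480x640x3 uint8, red, green, blue); there is no depth.
- viewer.camera_info(name): a dict with "K" (3x3 intrinsics, pixels), "T" (4x4, takes a point from camera to world coordinates). Camera axes: x right, y down, z forward; pixel columns grow to the right and rows downward; lengths in m; the calibration is good to about 2 mm. A picture is of the moment at which its call begins: read the wrist's pose just before it. camera_info takes no time and is no camera call; for the wrist camera it gives the pose at the moment of the call.
A pose or a line that the arm cannot do raises robot.MotionError and nothing moves.
- robot.job_done(): hands the job in; it is judged then, once.
Trained networks look in the newest picture that a camera, given by its name, has taken for a name from the list of things; names that differ only in an ending like _2 or _b are one class to them, and where a whole thing is asked for, a point or a joint stands for the part that bears it (a point fixed in the world has none). Each returns a list of dicts, best first, with "confidence" (0 to 1); they miss things now and then, are a little off and sometimes report something else, mostly with a low value. They report only what shows in the picture. A call takes as long as a camera call.
- search_frame(camera, thing): "location" ([x, y, z] in m, in world coordinates, good to about 4 mm: the middle of the surface that is visible of it).
- spot_point(camera, thing): "location" ([x, y, z] in m, in world coordinates, good to about 4 mm: a listed point, or the origin of a listed thing).
The state is a dict: "time_s": time; "joints": joint angles; "qd": joint speeds; "effort": joint torques, N m; "ee_pos": TCP position; "tool_rot": TCP orientation; "ft_force": force on the tool from outside, world axes, zero at the start; "ft_torque": the same for the moment, N m; "grip_width": opening from 0.0 (shut) to 1.0 (fully open); "finger_force": force on a finger pad.
Only numpy, scipy, OpenCV 4.12 (cv2) and the standard library are available. Lean on these libraries where they do the work, as an engineer would, in place of code of your own. Each camera call takes 0.05 s, during which the arm holds its last target. There are 200 camera calls.

## Task

Push the flat grey test plate along the worktop with your fingertips: bring it in line with the test stand's opening and slide it nose first under the low bridge until its nose sits flush against the stop at the back. Never lift or tip the plate. Leave the bottle, cup, jar and dental mirror alone, and finish with the hand clear.

Things in the scene. Friction and masses are not known exactly. Their poses are not given: they have to be found in the camera images.
- plate: Loose flat grey plastic plate, 130 long (its x) x 96 wide (y) x 16 mm thick, about 0.3 kg, flat on the worktop. Nose end +x: five flush grey metal steps, inlaid 44 mm wide, fill that half of the top; the tail half has one dark dot. Origin: centre of underside. It starts before the mouth, nose towards it within 0.35 rad, 30 to 70 mm off the stand's centre line on the robot's side.
- plate_nose (a point): Centre of the plate's nose face, 65 mm ahead of the plate's origin along its x, 8 mm above the worktop when flat.
- plate_tail (a point): Centre of the plate's tail face, 65 mm behind the plate's origin, 8 mm above the worktop when flat: the face to push for sliding it in. When the plate is home this face still stands 50 mm outside the front edge of the bridge deck.
- stand: Fixed aluminium stand. Bridge deck 122 wide (its y) x 80 deep (x) x 6 mm, underside 20 mm up, top with a white window frame to 34 mm; walls 106 mm apart inside, no floor. Origin: on the worktop under the deck's centre. +x is the way in, to the robot's left (world +y) within 0.2 rad. Two guide wings, 16 mm high, flare from the mouth to 31 mm ahead of the deck, about 145 mm apart there. Stop bar at the far end.
- stand_mouth (a point): Middle of the mouth: on the stand's centre line at the front edge of the deck, 40 mm before the stand's origin, 10 mm above the worktop.
- stand_stop (a point): Centre of the stop's face that the plate's nose meets: on the stand's centre line 40 mm beyond its origin, 8 mm above the worktop.
- bottle: Bystander: clear bottle with white cap, 52 mm across, 120 mm tall, standing; origin at its underside.
- cup: Bystander: white cup, 68 mm across, 80 mm tall, standing; origin at its underside.
- jar: Bystander: low amber jar with steel lid, 56 mm across, 55 mm tall, standing; origin at its underside.
- mirror: Bystander: slim steel dental mirror 156 mm long lying along its x; origin near its middle, on the worktop.

How it is judged:
By the outcome, as a careful person would: the job done as asked, in the order asked, and still so for the second after the job is handed in, with the robot touching nothing.
It also fails if it takes over 54 s, if anything falls off the work surface, if the arm or the gripper's body presses on something with over 40 N, if the wrist force passes 120 N, or if a joint passes its speed limit or range.

## Working session

There is one attempt and no reset: what is moved stays moved. The work goes in short steps, each a Python script; the robot and the scene stay as the last script left them, time stands still between calls to the robot, and variables do not carry over. Pictures are saved under pics/ and viewed, at most 10 in all, crops included, and the job is handed in when it is done.

```bash
mkdir -p pics; ls; python3 - <<'E'
from station import robot, hand, solver, viewer, search_frame, spot_point
import cv2,numpy as np
for c in ("scene","side"):
    cv2.imwrite(f"pics/{c}0.png",viewer.camera(c)[:,:,::-1])
    for t in ["plate","plate_nose","plate_tail","stand","stand_mouth","stand_stop","bottle","cup","jar","mirror"]:
        r=spot_point(c,t); print(c,t,[(np.round(q["location"],3).tolist(),round(q["confidence"],2)) for q in r[:2]])
s=robot.read_state(); print(s["time_s"],s["ee_pos"],s["tool_rot"])
E
```

```text
pics
scene plate [([0.555, 0.009, 0.002], 0.92)]
scene plate_nose [([0.58, 0.067, 0.01], 0.78), ([0.421, 0.229, 0.001], 0.47)]
scene plate_tail [([0.534, -0.053, 0.009], 0.72)]
scene stand [([0.614, 0.213, -0.002], 0.91)]
scene stand_mouth [([0.613, 0.18, 0.011], 0.63)]
scene stand_stop [([0.614, 0.258, 0.006], 0.69)]
scene bottle [([0.47, 0.435, 0.004], 0.6), ([0.42, 0.229, 0.002], 0.38)]
scene cup [([0.582, -0.354, 0.001], 0.73)]
scene jar [([0.423, 0.231, 0.002], 0.56)]
scene mirror [([0.447, -0.414, -0.002], 0.78)]
side plate [([0.556, 0.012, 0.002], 0.91)]
side plate_nose [([0.575, 0.073, 0.004], 0.66), ([0.558, 0.014, 0.003], 0.61)]
side plate_tail [([0.539, -0.051, 0.005], 0.57)]
side stand [([0.611, 0.217, 0.003], 0.88)]
side stand_mouth [([0.612, 0.178, 0.008], 0.64)]
side stand_stop [([0.613, 0.253, 0.011], 0.72)]
side bottle [([0.467, 0.431, -0.0], 0.59)]
side cup [([0.579, -0.353, -0.003], 0.84)]
side jar [([0.423, 0.228, 0.0], 0.83)]
side mirror [([0.443, -0.417, 0.0], 0.8)]
1.1 [0.16755511 0.65383034 0.19729532] [-3.92992292e-01 -3.11690360e+00  8.60793454e-05]
```

View pics/scene0.png

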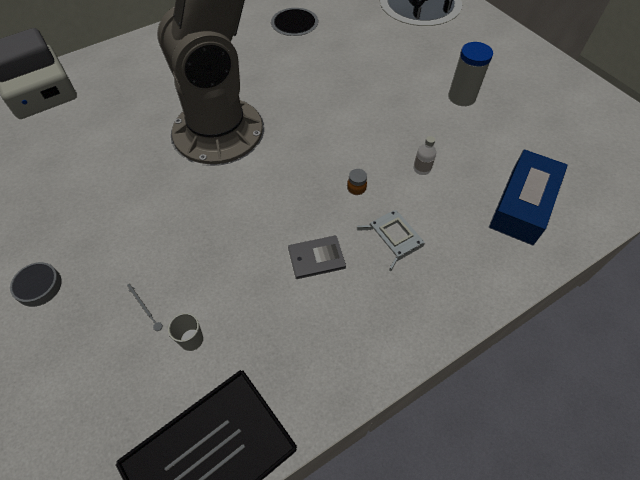

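View pics/side0.png

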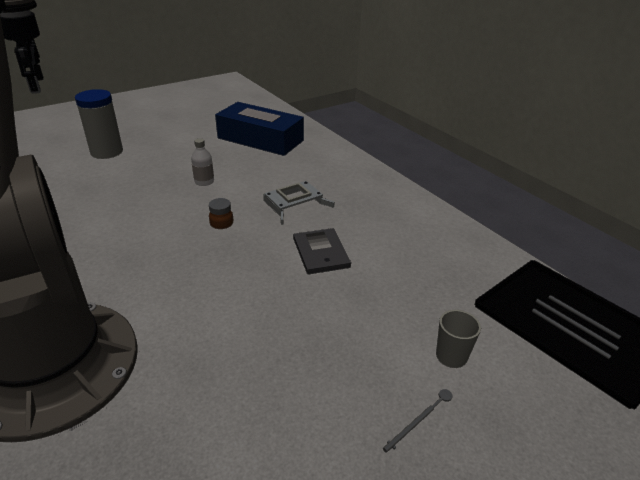

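The scene shows the plate at (317,257), nose toward the stand at (397,235), with the jar at (357,181). The cup and mirror are far away, and the networks agree with the picture. Next I take a closer wrist view.

```bash
cat > h.py <<'E'
from station import robot, hand, solver, viewer, search_frame, spot_point
import cv2,numpy as np
def rv(yang):  # tool down, tool y along world angle yang (half-turn branch kept)
    a=(yang+np.pi/2)/2-np.pi
    return np.pi*np.array([np.cos(a),np.sin(a),0])
def spots(c,names,n=1):
    viewer.camera(c); out={}
    for t in names:
        r=spot_point(c,t); out[t]=np.array(r[0]["location"]) if r else None
        print(c,t,[(np.round(q["location"],4).tolist(),round(q["confidence"],2)) for q in r[:n]])
    return out
def project(c,p,T=None):
    i=viewer.camera_info(c); q=np.linalg.inv(i["T"])@np.r_[p,1]; u=i["K"]@q[:3]; return u[:2]/u[2]
def rect(c,fn,x0=.44,x1=.74,y0=-.12,y1=.30,z=0.016,s=1500):
    """top-down metric picture of plane z; col=y, row=x ; saved"""
    i=viewer.camera_info(c); im=viewer.camera(c)
    P=np.array([[x0,y0,z],[x0,y1,z],[x1,y1,z],[x1,y0,z]]); src=np.float32([project(c,p) for p in P])
    w,h=int((y1-y0)*s),int((x1-x0)*s)
    H=cv2.getPerspectiveTransform(src,np.float32([[0,0],[w,0],[w,h],[0,h]]))
    o=cv2.warpPerspective(im,H,(w,h)); cv2.imwrite(fn,o[:,:,::-1]); return o
def st(): 
    s=robot.read_state(); print("t",round(s["time_s"],2),np.round(s["ee_pos"],4),"F",np.round(s["ft_force"],1),"g",round(s["grip_width"],2)); return s
E
python3 - <<'E'
from h import *
robot.move_ptp([0.52,0.09,0.42],rv(np.pi/2)); st()
print(viewer.camera_info("wrist")["T"].round(3))
rect("wrist","pics/w1.png")
spots("wrist",["plate","plate_nose","plate_tail","stand","stand_mouth","stand_stop"]); st()
E
```

```text
t 3.58 [0.5199 0.0909 0.4197] F [-0.1 -0.7 -0.7] g 1.0
[[-0.001  0.95   0.314  0.439]
 [ 1.     0.001 -0.     0.092]
 [-0.     0.314 -0.95   0.595]
 [ 0.     0.     0.     1.   ]]
wrist plate [([0.5608, 0.0124, 0.0009], 0.57)]
wrist plate_nose [([0.5747, 0.0726, 0.0081], 0.8)]
wrist plate_tail [([0.5889, -0.3539, -0.0029], 0.64)]
wrist stand [([0.6155, 0.2171, -0.0028], 0.62)]
wrist stand_mouth [([0.6152, 0.1742, 0.0067], 0.56)]
wrist stand_stop [([0.6141, 0.2563, 0.0071], 0.96)]
t 3.98 [0.52   0.0901 0.4199] F [ 0.1  0.2 -0. ] g 1.0
```

View pics/w1.png

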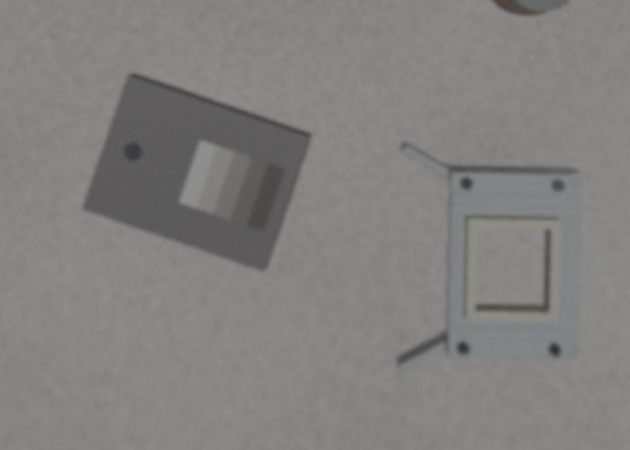

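The rectified view, at 1.5 px/mm with columns as y and rows as x, gives:
- **Plate:** corners at (131,74), (311,134), (266,270) and (84,209), so the centre is about (0.555, 0.012), with the nose turned 0.32 rad toward +x.
- **Stand:** the screw holes show its axis at about +0.022 rad, with the centre line at x≈0.614.

I'll push the long side in +x with two spread fingertips.

```bash
cat >> h.py <<'E'
PHI=np.pi/2-0.022
d=np.array([np.cos(PHI),np.sin(PHI),0]); n=np.array([d[1],-d[0],0])  # along stand, and across (world +x-ish)
S=np.array([0.6137,0.217,0])
E
python3 - <<'E'
from h import *
hand.set_gripper(0.7)
robot.move_ptp([0.44,0.012,0.05],rv(PHI)); st()
print(robot.move_linear([0.44,0.012,-0.012],v=0.03,threshold=4)); s=st()
z=s["ee_pos"][2]+0.005
robot.move_linear([0.44,0.012,z],v=0.05); s=st()
open("z.txt","w").write(str(z))
print(robot.move_linear(s["ee_pos"]+n*0.06,v=0.04,threshold=2)); st()
E
```

```text
t 5.81 [0.4412 0.0125 0.0507] F [ 0.6 -0.9  0.6] g 0.7
False
t 8.03 [ 0.4401  0.0121 -0.0119] F [ 0.3 -0.   0.3] g 0.7
t 8.28 [ 0.4403  0.0121 -0.0065] F [-0.2  0.2  0.3] g 0.7
False
t 9.93 [ 0.5001  0.0108 -0.0065] F [-1.  -0.3 -0.1] g 0.7
```

```bash
python3 - <<'E'
from h import *
p=st()["ee_pos"]
robot.move_linear(p+n*0.042,v=0.05); s=st()
rect("wrist","pics/w2.png")
cv2.imwrite("pics/w2raw.png",viewer.camera("wrist")[:,:,::-1])
spots("wrist",["plate","plate_nose"]); spots("scene",["plate","plate_nose","plate_tail"]);spots("side",["plate","plate_nose","plate_tail"]); st()
E
```

```text
t 9.93 [ 0.5001  0.0108 -0.0065] F [-1.  -0.3 -0.1] g 0.7
t 10.92 [ 0.5418  0.0098 -0.0066] F [-0.3 -0.3 -0.6] g 0.7
wrist plate [([0.5566, 0.0114, 0.0008], 0.98)]
wrist plate_nose [([0.5763, 0.0684, 0.0067], 0.61)]
scene plate [([0.5562, 0.0083, 0.0022], 0.73)]
scene plate_nose [([0.5779, 0.0712, 0.008], 0.96)]
scene plate_tail [([0.5356, -0.054, 0.0104], 0.93)]
side plate [([0.5554, 0.0131, 0.0007], 0.84)]
side plate_nose [([0.5755, 0.0717, 0.0056], 0.91)]
side plate_tail [([0.5373, -0.0535, 0.007], 0.92)]
t 11.57 [ 0.5421  0.0099 -0.0065] F [0.  0.5 0.5] g 0.7
```

View pics/w2raw.png

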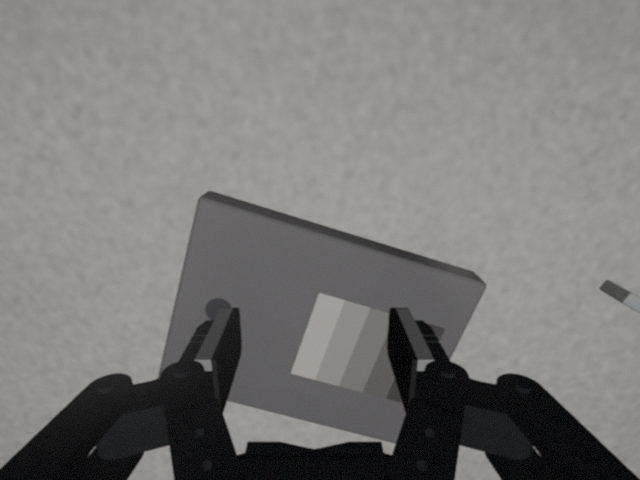

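The raw wrist picture shows the finger pads at (230,310) and (400,310) hovering over the plate, which has not moved: the open tips are higher than I assumed. I'll back off and feel for the table.

```bash
python3 - <<'E'
from h import *
p=st()["ee_pos"]
robot.move_linear(p+[0,0,0.012],v=0.06)
robot.move_linear([0.436,0.012,0.006],v=0.15)
i=viewer.camera_info("wrist"); print(i["K"][0,0], (np.linalg.inv(i["T"])@np.r_[robot.read_state()["ee_pos"],1]).round(3))
print(robot.move_linear([0.436,0.012,-0.04],v=0.04,threshold=6)); s=st()
E
```

```text
t 11.57 [ 0.5421  0.0099 -0.0065] F [0.  0.5 0.5] g 0.7
384.9942438127379 [-0.001  0.022  0.192  1.   ]
True
t 13.84 [ 0.4358  0.0119 -0.039 ] F [-2.4  0.6 12.2] g 0.7
```

```bash
python3 - <<'E'
from h import *
p=st()["ee_pos"]; p[2]+=0.006
robot.move_linear(p,v=0.06); st()
robot.move_linear(p+n*0.045,v=0.08)
for k in (0.07,0.108):
    robot.move_linear(p+n*k,v=0.04); st()
cv2.imwrite("pics/w3raw.png",viewer.camera("wrist")[:,:,::-1])
spots("scene",["plate","plate_nose","plate_tail"]);spots("side",["plate","plate_nose","plate_tail"]); st()
E
```

```text
t 13.84 [ 0.4358  0.0119 -0.039 ] F [-2.4  0.6 12.2] g 0.7
t 14.1 [ 0.4361  0.012  -0.0328] F [-0.4 -0.3 -0.6] g 0.7
t 15.59 [ 0.5058  0.0104 -0.0331] F [ 0.1 -0.5 -0.1] g 0.7
t 16.69 [ 0.5438  0.0095 -0.033 ] F [-0.1  0.1 -1.1] g 0.7
scene plate [([0.6001, 0.0253, 0.004], 0.75)]
scene plate_nose [([0.6055, 0.0842, 0.0065], 0.89)]
scene plate_tail [([0.6011, -0.0441, 0.01], 0.67)]
side plate [([0.6035, 0.0252, 0.0007], 0.57)]
side plate_nose [([0.6027, -0.0394, 0.0085], 0.73)]
side plate_tail [([0.6044, -0.043, 0.0079], 0.69)]
t 17.14 [ 0.5438  0.0095 -0.033 ] F [ 0.7 -0.1 -0.3] g 0.7
```

View pics/w3raw.png

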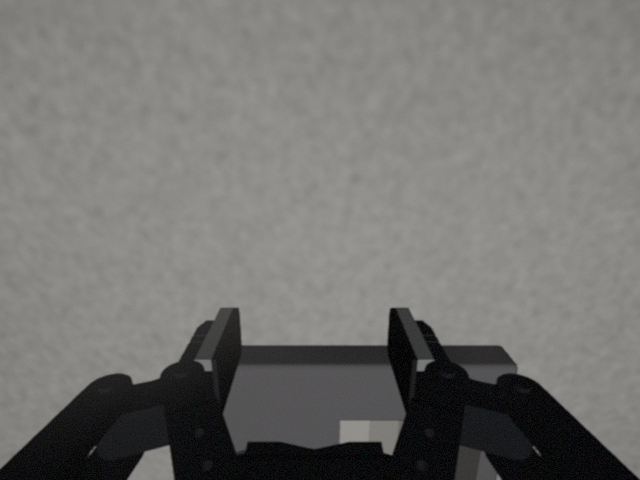

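The plate's edge (row ~350) now lies parallel to the hand, with the nose corner at (515,360). Its centre is at about x=0.602, so it needs roughly 7 mm more.

```bash
python3 - <<'E'
from h import *
p=st()["ee_pos"]
robot.move_linear(p+n*0.007,v=0.04); st()
robot.move_linear(p-n*0.03,v=0.15)
robot.move_linear(p-n*0.03+[0,0,0.1],v=0.25)
robot.move_ptp([0.50,0.08,0.33],rv(PHI)); robot.pause(0.1); st()
rect("wrist","pics/w4.png")
E
```

```text
t 17.14 [ 0.5438  0.0095 -0.033 ] F [ 0.7 -0.1 -0.3] g 0.7
t 17.47 [ 0.5512  0.0093 -0.033 ] F [-0.2  0.2 -0.6] g 0.7
t 19.57 [0.4996 0.0798 0.3289] F [-0.5 -1.  -0.3] g 0.7
```

View pics/w4.png

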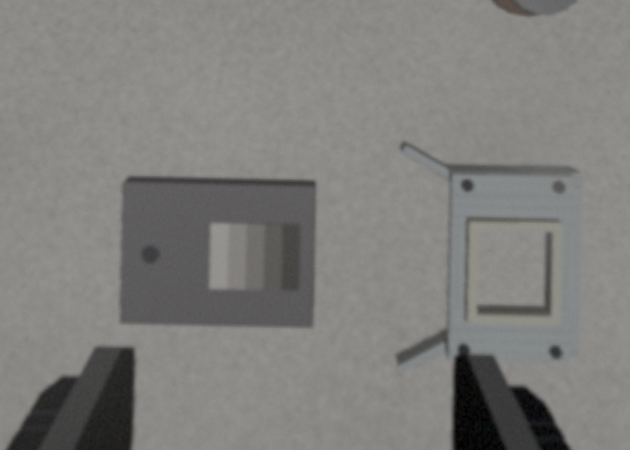

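The plate (edges at rows 180 and 326, tail at col 122) is parallel to the stand and within about 2 mm of its centre line; the wing tips are at (404,147) and (400,358). Now I push on the tail face.

```bash
python3 - <<'E'
from h import *
spots("wrist",["plate","stand","stand_mouth","stand_stop"])
c=np.array([0.608,-0.039,0])
a=PHI-np.pi/2
best=None
q0=robot.read_state()["joints"]
for k in (a,a+np.pi,a-np.pi):
    q=solver.ik(c-d*0.045+[0,0,0.06],rv(k)); 
    if q is not None and (best is None or np.abs(q-q0).max()<best[0]): best=(np.abs(np.array(q)-q0).max(),k)
print(best); k=best[1]
robot.move_ptp(c-d*0.045+[0,0,0.06],rv(k)); st()
p=c-d*0.045; p[2]=-0.033
print(robot.move_linear(p,v=0.08,threshold=8)); st()
for s_ in (0.03,0.095):
    robot.move_linear(p+d*s_,v=0.06); st()
rect("scene","pics/s5.png")
spots("scene",["plate","plate_nose","plate_tail"]);spots("side",["plate"]); st()
E
```

```text
wrist plate [([0.6091, 0.0235, -0.0004], 0.97)]
wrist stand [([0.6157, 0.2187, -0.0009], 0.85)]
wrist stand_mouth []
wrist stand_stop [([0.6137, 0.2574, 0.0062], 0.71)]
(np.float64(0.860383688167812), -0.02200000000000002)
t 21.13 [ 0.6076 -0.0829  0.0608] F [0.2 0.5 0.4] g 0.7
False
t 22.44 [ 0.6073 -0.084  -0.0326] F [ 0.1 -0.6  0.4] g 0.7
t 23.09 [ 0.6077 -0.0539 -0.033 ] F [ 0.2 -0.7  0.4] g 0.7
t 24.32 [ 0.609   0.0109 -0.0331] F [-0.3  0.4 -0.6] g 0.7
scene plate [([0.6114, 0.0848, 0.0023], 0.7)]
scene plate_nose [([0.616, 0.1493, 0.009], 0.7)]
scene plate_tail [([0.612, 0.0233, 0.0033], 0.63)]
side plate [([0.612, 0.092, 0.0013], 0.87)]
t 24.68 [ 0.6091  0.0109 -0.033 ] F [-0.1 -0.5 -0.1] g 0.7
```

View pics/s5.png

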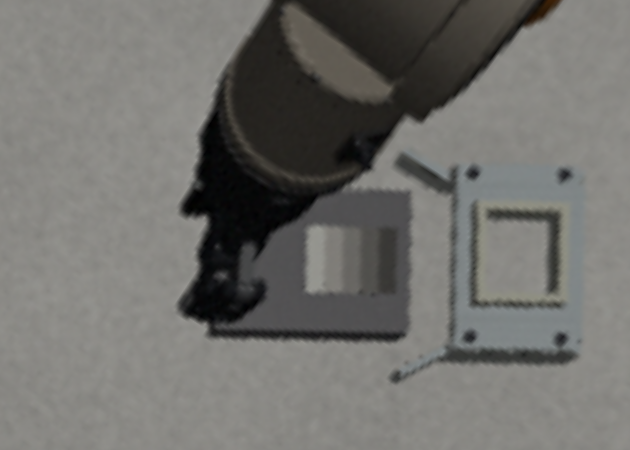

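The plate's nose (col 410, rows 190–332) sits between the wing tips (400,155) and (393,378), so it is well lined up. I'll push it home with a force stop.

```bash
python3 - <<'E'
from h import *
p=st()["ee_pos"]; p[2]=-0.033
for s_,th in ((0.05,15),(0.09,15),(0.122,10)):
    r=robot.move_linear(p+d*s_,v=0.04,threshold=th); print(r); st()
    if r: break
rect("scene","pics/s6.png")
spots("scene",["plate","plate_tail","stand_stop"]);spots("side",["plate","plate_tail"]); st()
E
```

```text
t 24.68 [ 0.6091  0.0109 -0.033 ] F [-0.1 -0.5 -0.1] g 0.7
False
t 26.07 [ 0.6101  0.061  -0.0331] F [-0.4  0.3  0.4] g 0.7
False
t 27.23 [ 0.611   0.1008 -0.033 ] F [ 0.5 -0.3  0. ] g 0.7
True
t 27.73 [ 0.6116  0.1161 -0.0331] F [ 1.5 -4.2  1. ] g 0.7
scene plate [([0.6121, 0.192, 0.0031], 0.58)]
scene plate_tail [([0.6131, 0.122, 0.009], 0.84)]
scene stand_stop [([0.6135, 0.2552, 0.0049], 0.95)]
side plate [([0.6145, 0.1918, 0.0018], 0.85)]
side plate_tail [([0.6174, 0.1258, 0.0083], 0.74)]
t 28.12 [ 0.611   0.116  -0.0335] F [ 0.3 -1.2  0.2] g 0.7
```

View pics/s6.png

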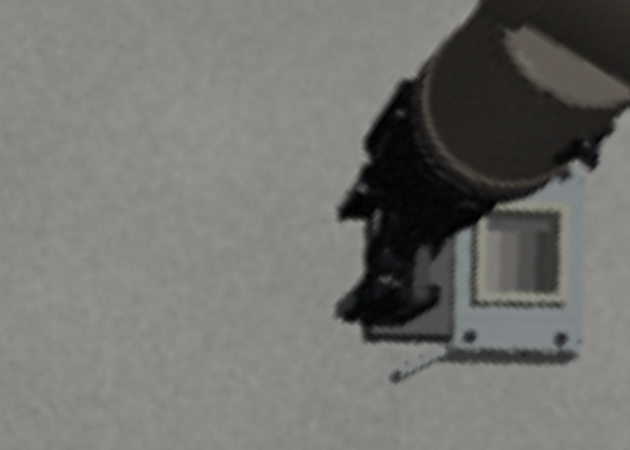

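It stopped on a force rise at exactly the expected place, with the steps visible in the window and the tail about 50 mm outside the deck. I'll press once more to seat it, back off and check.

```bash
python3 - <<'E'
from h import *
p=st()["ee_pos"]
print(robot.move_linear(p+d*0.006,v=0.02,threshold=15)); p=st()["ee_pos"]
robot.move_linear(p-d*0.04,v=0.1)
robot.move_linear(p-d*0.04+[0,0,0.12],v=0.2)
robot.move_ptp([0.50,0.17,0.36],rv(PHI)); robot.pause(0.1); st()
rect("wrist","pics/w7.png",y0=0.0,y1=.30,x0=.5,x1=.72,s=2000)
spots("wrist",["plate","plate_tail","stand","stand_stop"])
E
```

```text
t 28.12 [ 0.611   0.116  -0.0335] F [ 0.3 -1.2  0.2] g 0.7
True
t 28.37 [ 0.6108  0.1159 -0.0336] F [ 0.5 -2.5  2.1] g 0.7
t 30.95 [0.4998 0.1699 0.3592] F [ 0.5 -0.4  0.1] g 0.7
wrist plate [([0.6142, 0.192, -0.0024], 0.78)]
wrist plate_tail [([0.6139, 0.1288, 0.007], 0.65)]
wrist stand [([0.6171, 0.2168, -0.0026], 0.68)]
wrist stand_stop [([0.6148, 0.2532, 0.0057], 0.94)]
```

View pics/w7.png

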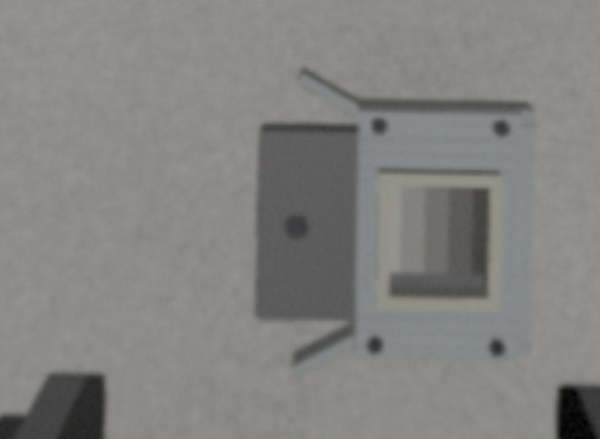

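The visible tail spans cols 258–357, about 49 mm outside the deck. Its edge slope of 0.021 rad matches the stand, and the hand is clear.

```bash
python3 -c "
from h import *
print(robot.job_done())"
```

```text
the job is handed in; nothing more can be done
None
```

The plate is under the bridge with its nose against the stop, judged from the push stopping at the expected point and about 49 mm of tail outside the deck (50 mm expected); it was never lifted, the bottle, cup, jar and mirror were left alone, the hand is clear, and the job was handed in at about 31 s.

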